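# Pack the siding set into its carton

### The job

Pack one siding set: from the track lying on the mat, put the long straight, the level-crossing piece, the black half straight and the buffer stop into the open carton, each in the foam pocket cut to its own length, lying flat on the pocket floor with its rails running along the insert. The curved track and the brown half straight belong to other sets: leave them where they lie.

Things in the scene. Friction and masses are not known exactly. Their poses are not given: they have to be found in the camera images.
- long_straight: Long straight track: 8 black sleepers, 128 mm long (x), about 75 g, ends alike. Sleepers 5 mm thick, 56 mm wide (y); on them two steel rails along x, each 4 mm wide, 9 mm high: tops 14 mm above the underside, 40 mm over their outer faces. Origin: centre of underside, z up. Starts flat on the mat, 3 mm above the bench.
- crossing: Level-crossing track: black sleepers, 96 mm long (x), pale boards between the rails (to 13 mm, none outside), about 65 g. Sleepers 5 mm thick, 56 mm wide (y); on them two steel rails along x, each 4 mm wide, 9 mm high: tops 14 mm above the underside, 40 mm over their outer faces. Origin: centre of underside, z up. Starts flat on the mat, 3 mm above the bench.
- half_straight: Half straight track: 4 black sleepers, 64 mm long (x), about 40 g, ends alike. Sleepers 5 mm thick, 56 mm wide (y); on them two steel rails along x, each 4 mm wide, 9 mm high: tops 14 mm above the underside, 40 mm over their outer faces. Origin: centre of underside, z up. Starts flat on the mat, 3 mm above the bench.
- buffer_stop: Buffer stop: stub of the same track (56 mm wide, 14 high), 3 black sleepers, 40 mm long (x), 45 g. Over its middle a red-white beam, 10 mm thick (x), 56 wide (y), 28 to 41 mm above the underside: pinch it across x at mid-width. Buffers stick out 7 mm on its +x face, 15 mm or more off the middle. Origin: centre of underside, z up. Starts on the mat like the rest.
- curved_track: Curved track, black sleepers, about 120 mm long, bent to 200 mm radius, rails and sleepers like the straight pieces. Not part of this set. Origin near its middle, at the underside.
- brown_half: Half straight with brown sleepers, otherwise like the black one (64 x 56 x 14 mm). Not part of this set. Origin: centre of the underside.
- pocket_long: White foam insert, 156 (x) x 88 (y) x 9 mm, fixed in the orange carton, with a central grey-floored pocket 142 mm long (x), 70 wide, 6 deep, for the long straight. Origin: centre of the insert's underside, 2 mm above the bench; pocket floor 3 mm, foam top 9 mm above it. The four inserts lie two by two, in any order, turned with the carton.
- pocket_crossing: White foam insert, 156 (x) x 88 (y) x 9 mm, fixed in the orange carton, with a central grey-floored pocket 110 mm long (x), 70 wide, 6 deep, for the level-crossing piece. Origin: centre of the insert's underside, 2 mm above the bench; pocket floor 3 mm, foam top 9 mm above it. The carton's wall, 18 mm above the bench, stands about 14 mm outside the inserts.
- pocket_half: White foam insert, 156 (x) x 88 (y) x 9 mm, fixed in the orange carton, with a central grey-floored pocket 78 mm long (x), 70 wide, 6 deep, for the black half straight. Origin: centre of the insert's underside, 2 mm above the bench; pocket floor 3 mm, foam top 9 mm above it. All inserts have 36 mm thumb gaps in the middle of their long sides.
- pocket_buffer: White foam insert, 156 (x) x 88 (y) x 9 mm, fixed in the orange carton, with a central grey-floored pocket 54 mm long (x), 70 wide, 6 deep, for the buffer stop. Origin: centre of the insert's underside, 2 mm above the bench; pocket floor 3 mm, foam top 9 mm above it. Either way round will do.
Not all that is in view belongs to the job. What is shaped like the half_straight but purple is not meant. Leave any pink look-alike of the long_straight alone.

How it is judged:
At the end, for the whole second after the job is handed in: Each set piece at rest in its own pocket: centre within 12 mm of the pocket's, underside under 2.5 mm above the pocket floor, tilt under 0.08 rad, rails within 0.35 rad of the insert's length; curved track and brown half straight within 30 mm of their starts (horizontal distance between long_straight and pocket_long below 0.012 m and z of long_straight in the frame of pocket_long between 0 and 0.0055 m and angle between each of long_straight, crossing, half_straight, buffer_stop's own z axis and vertical below 0.08 rad and angle between the x axis of long_straight and the x axis of pocket_long, either way round below 0.35 rad and linear speed of each of long_straight, crossing, half_straight, buffer_stop below 0.02 m/s and horizontal distance between crossing and pocket_crossing below 0.012 m and z of crossing in the frame of pocket_crossing between 0 and 0.0055 m and angle between the x axis of crossing and the x axis of pocket_crossing, either way round below 0.35 rad and horizontal distance between half_straight and pocket_half below 0.012 m and z of half_straight in the frame of pocket_half between 0 and 0.0055 m and angle between the x axis of half_straight and the x axis of pocket_half, either way round below 0.35 rad and horizontal distance between buffer_stop and pocket_buffer below 0.012 m and z of buffer_stop in the frame of pocket_buffer between 0 and 0.0055 m and angle between the x axis of buffer_stop and the x axis of pocket_buffer, either way round below 0.35 rad and distance of each of curved_track, brown_half from where it was at the start of the episode below 0.03 m); the robot touches nothing.
It fails at once if a piece of another set (the curved track) is moved more than 30 mm (distance of curved_track from where it was at the start of the episode above 0.03 m).
It fails at once if a piece of another set (the brown half) is moved more than 30 mm (distance of brown_half from where it was at the start of the episode above 0.03 m).
It also fails if it takes over 96 s, if anything falls off the work surface, if the arm or the gripper's body presses on something with over 40 N, if the wrist force passes 120 N, or if a joint passes its speed limit or range.

### The arm

A 6-joint arm with a two-finger parallel gripper is mounted at the origin on the work surface. World frame = base frame: x ahead of the robot, y to its left, z up, the work surface at z = 0. Lengths are in m, angles in rad, forces in N, time in s.
With the tool pointing down it reaches from about 0.35 to 0.775 m from the base axis. Payload 7.3 kg.
Tool frame: the origin (TCP) lies at the very end of the fingers, on their centre line; the grasp point (between the pads) lies 19 mm behind it (arm.grip_depth is the distance from the TCP to the grasp point, in m); z points along the fingers, y is the line along which they close (so a half turn about z gives the same grasp; the last joint's range is limited). The gripper opens to 92 mm and grips with 3 to 60 N. Pads are 19 mm wide; open, the fingers measure 130 mm over their backs; the gripper's body (75 mm by 190 mm) begins 47 mm behind the grasp point.
Start: joints at [1.125, 0.342, 1.524, -0, 1.275, -0.146], TCP at [0.155, 0.502, 0.227] pointing down, gripper open.
Joint ranges: [-2.53, 2.53], [-0.77, 2.02], [0.04, 2.7], [-1, 4.14], [0.28, 2.66], [-3.11, 3.11]. Speed limits (rad/s): [2.57, 2.57, 3.14, 3.14, 3.14, 3.14].

### API

Orientations are given as a unit quaternion [x, y, z, w].
In Python, from workcell import arm, vision, models gives the robot as it stands.
- The arm moves only by the tool jog_arm, never from a script. Its argument "deltas" is a list of rows, each a list of 3 entries, a list of its own where there are three numbers: the shift along the tool's x, y, z in fractions of the full range, 1 being 800 mm, then the turn about the tool's z in normalised numbers (1 is 60 degrees), then the opening, from 0 (shut) to 1 (fully open). In form: [[[dx, dy, dz], turn, claw], ...]. A call has 1 to 8 rows; each row is the pose to reach, as a shift and turn from the pose commanded when the call began, along the tool's axes at that moment; what a row does not reach only later rows make up. A row lasts 1/12 s, in which the tool goes at most 41.7 mm and 7.16 degrees, less where a joint would pass 70% of its speed; a pose out of reach is approached as far as the arm can. Shift and turn numbers lie between -1 and 1, and a call with a number outside is refused. A call with a gripper value outside its range is refused whole. The fingers move at their own pace and stop on an object; the grip force is fixed at half the most. Time passes only in rows, so rows that repeat a pose let the fingers close. It gives the time, the measured TCP pose, the force, the opening and the grip force at its end, in the units of the state.
- arm.state(): the state, without advancing time (a new reading comes with each control period).
- vision.grab_frame(name): name is "scene" or "side" or "wrist"; returns the picture (420x560x3 uint8, blue, green, red); there is no depth.
- vision.get_calibration(name): a dict with "fx", "fy", "cx", "cy" (pixels), "world_to_cam" (4x4, takes a point from world to camera coordinates). Camera axes: x right, y down, z forward; pixel columns grow to the right and rows downward; lengths in m; the calibration is good to about 2 mm. A picture is of the moment at which its call begins: read the wrist's pose just before it. get_calibration takes no time and is no camera call; for the wrist camera it gives the pose at the moment of the call.
- arm.job_done(): hands the job in; it is judged then, once.
Trained networks look in the newest picture that a camera, given by its name, has taken for a name from the list of things; names that differ only in an ending like _2 or _b are one class to them, and where a whole thing is asked for, a point or a joint stands for the part that bears it (a point fixed in the world has none). Each returns a list of dicts, best first, with "score" (0 to 1); they miss things now and then, are a little off and sometimes report something else, mostly with a low value. They report only what shows in the picture. A call takes as long as a camera call. They do not tell look-alikes from the thing itself.
- models.regions_of(label, camera): "pixels" (420x560 bool, what is visible of it) and "location" ([column, row] in pixels, amid what is visible of it).
- models.landmark_of(label, camera): "location" ([column, row] in pixels: a listed point, or the origin of a listed thing).
The state is a dict: "time": time; "q": joint angles; "qd": joint speeds; "effort": joint torques, N m; "eef_pos": TCP position; "tcp_rot": TCP orientation; "ft_force": force on the tool from outside, world axes, zero at the start; "ft_torque": the same for the moment, N m; "finger_gap": finger opening in m; "finger_force": force on a finger pad.
Only numpy, scipy, OpenCV 4.12 (cv2) and the standard library are available. Lean on these libraries where they do the work, as an engineer would, in place of code of your own. Each camera call takes 0.05 s, during which the arm holds its last target. There are 200 camera calls.

## Working session

There is one attempt and no reset: what is moved stays moved. The work goes in short steps, Python scripts to look and compute and a tool call to move; the robot and the scene stay as the last step left them, time stands still between calls to the robot, and variables do not carry over. Pictures are saved under pics/ and viewed, at most 14 in all, crops included, and the job is handed in when it is done.

Besides the shell and the picture viewer there is one more tool, called after ">>>" as a command line: name --argument value ..., lists and objects as JSON in quotes. jog_arm: Moves the arm, as the interface text tells. Its arguments: {"type":"object","properties":{"deltas":{"type":"array","items":{"type":"array"}}},"required":["deltas"]}

```bash
mkdir -p pics; cat > h.py <<'E'
import numpy as np, cv2
from workcell import arm, vision, models
def ray(cal,u,v,z):
    T=np.linalg.inv(cal["world_to_cam"]); d=T[:3,:3]@np.array([(u-cal["cx"])/cal["fx"],(v-cal["cy"])/cal["fy"],1.])
    o=T[:3,3]; return o+d*(z-o[2])/d[2]
E
python3 - <<'E'
from h import *
for n in("scene","side"):
    im=vision.grab_frame(n); cv2.imwrite(f"pics/{n}0.png",im); c=vision.get_calibration(n); np.save(n,c,allow_pickle=True)
    print(n,c["fx"],np.linalg.inv(c["world_to_cam"]).round(3).tolist())
n="scene"; c=vision.get_calibration(n)
for l in "long_straight crossing half_straight buffer_stop curved_track brown_half pocket_long pocket_crossing pocket_half pocket_buffer".split():
    for d in models.landmark_of(l,n)[:4]: print(l,round(d["score"],2),np.round(d["location"]),ray(c,*d["location"],.005 if 'pock' in l else .003).round(3))
print(arm.state())
E
```

```text
scene 408.3359977902473 [[0.866, 0.42, -0.271, 0.708], [0.499, -0.738, 0.454, -0.338], [-0.009, -0.528, -0.849, 0.855], [0.0, 0.0, 0.0, 1.0]]
side 441.149998200113 [[0.978, -0.164, 0.132, 0.271], [-0.21, -0.704, 0.678, -0.818], [-0.018, -0.691, -0.723, 1.02], [0.0, 0.0, 0.0, 1.0]]
long_straight 0.96 [370. 172.] [0.594 0.342 0.003]
crossing 0.67 [350. 204.] [0.59  0.229 0.003]
half_straight 0.68 [297. 176.] [0.434 0.241 0.003]
half_straight 0.5 [252. 134.] [0.258 0.307 0.003]
half_straight 0.31 [353. 204.] [0.597 0.23  0.003]
buffer_stop 0.6 [276. 208.] [0.438 0.126 0.003]
curved_track 0.63 [340. 236.] [0.606 0.135 0.003]
pocket_long 0.64 [206. 310.] [ 0.434 -0.171  0.005]
pocket_crossing 0.89 [190. 350.] [ 0.455 -0.256  0.005]
pocket_half 0.65 [265. 379.] [ 0.614 -0.227  0.005]
pocket_half 0.31 [276. 332.] [ 0.587 -0.139  0.005]
pocket_buffer 0.57 [277. 333.] [ 0.59  -0.139  0.005]
{'time': 0.6, 'q': array([ 1.12501394e+00,  3.41981458e-01,  1.52408162e+00,  2.02669194e-05,
        1.27542619e+00, -1.45971729e-01]), 'qd': array([-0.00028363,  0.00144977, -0.00048937, -0.00043707, -0.0001713 ,
        0.00169389]), 'effort': array([ 3.34864371e-04, -4.30930066e+01, -2.44400221e+01,  7.18818954e-02,
        4.83800273e-02,  3.21938001e-05]), 'eef_pos': array([0.15502051, 0.50161218, 0.22675657]), 'tcp_rot': array([1.49347440e-01, 9.88784779e-01, 5.22753149e-05, 5.79961396e-06]), 'ft_force': array([-0.22587022,  0.86813731,  0.09479522]), 'ft_torque': array([-0.0199771 , -0.02477149,  0.00307103]), 'finger_force': 0.0, 'finger_gap': 0.09176368474656067}
```

View pics/scene0.png

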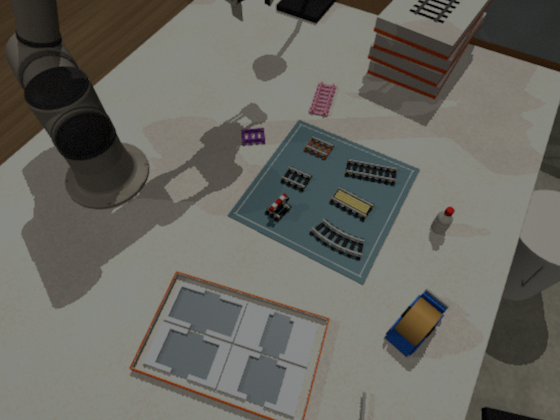

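View pics/side0.png

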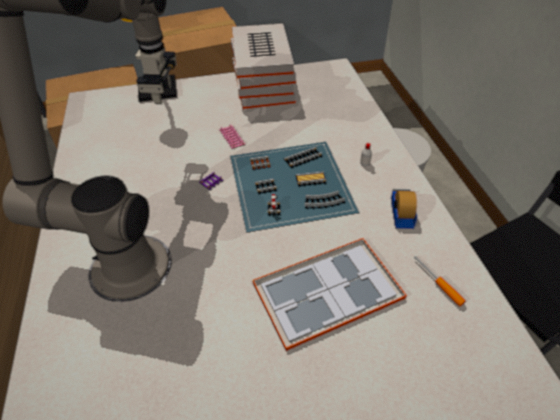

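The scene view shows the six pieces on the mat: long (370,172), crossing (350,204), black half (297,176), buffer (278,207), brown half (318,148) and curved (338,238). The carton pockets are long TL (206,310), crossing BL (190,350), buffer TR (277,333) and half BR (265,379). The purple and pink look-alikes lie off the mat. The side view agrees.

```bash
python3 - <<'E'
from h import *
c=vision.get_calibration("wrist"); T=np.linalg.inv(c["world_to_cam"]); s=arm.state()
from scipy.spatial.transform import Rotation as R
M=np.eye(4); M[:3,:3]=R.from_quat(s["tcp_rot"]).as_matrix(); M[:3,3]=s["eef_pos"]
print(c["fx"],c["cx"],c["cy"],(np.linalg.inv(M)@T).round(3).tolist())
c=vision.get_calibration("scene")
vision.grab_frame("scene")
for l,z in dict(long_straight=.012,crossing=.012,half_straight=.012,buffer_stop=.02,pocket_long=.011,pocket_crossing=.011,pocket_half=.011,pocket_buffer=.011).items():
    d=models.regions_of(l,"scene")[0]; v,u=np.nonzero(d["pixels"])
    P=np.array([ray(c,a,b,z)[:2]*1000 for a,b in zip(u,v)],np.float32)
    r=cv2.minAreaRect(P); print(l,round(d["score"],2),np.round(r[0]),np.round(r[1]),round(r[2]))
E
```

```text
372.8023925459738 280.79347094246947 210.41707345913224 [[0.001, -0.966, -0.259, 0.069], [1.0, 0.001, -0.0, -0.001], [0.001, -0.259, 0.966, -0.158], [0.0, 0.0, 0.0, 1.0]]
long_straight 0.91 [368. 515.] [ 56. 135.] 14
crossing 0.78 [592. 225.] [56. 98.] 85
half_straight 0.74 [266. 292.] [63. 58.] 35
buffer_stop 0.4 [444. 339.] [54. 64.] 88
pocket_long 0.86 [ 436. -176.] [157.  89.] 12
pocket_crossing 0.93 [ 456. -266.] [163.  94.] 11
pocket_half 0.66 [ 455. -266.] [158.  90.] 12
pocket_buffer 0.77 [ 590. -143.] [158.  92.] 12
```

The manual's scale: shifts go in shares of 800 mm and turns go in shares of 60 degrees. Converting my numbers, -318 mm is -0.3975, -279 mm is -0.3488.

>>> jog_arm --deltas '[[[-0.05,-0.0188,0.0025],0,1],[[-0.1,-0.0375,0.0063],0,1],[[-0.15,-0.055,0.01],0,1],[[-0.1988,-0.0738,0.0125],0,1],[[-0.2488,-0.0925,0.0163],0,1],[[-0.2988,-0.11,0.0188],0,1],[[-0.3488,-0.1288,0.0225],0,1],[[-0.3975,-0.1475,0.0263],0,1]]'

```text
time: 1.72
eef_pos: [0.4203, 0.2975, 0.2063]
tcp_rot: [0.149, 0.989, 0.0, 0.0]
ft_force: [0.3, -0.2, 0.4]
finger_gap: 0.0918
finger_force: 0.0
```

In the tool's units: -101 mm is -0.1263, -70 mm is -0.0875.

>>> jog_arm --deltas '[[[-0.0438,-0.015,0.0025],0,1],[[-0.0875,-0.0313,0.0063],0,1],[[-0.1263,-0.0463,0.0075],0,1],[[-0.1263,-0.0463,0.0075],0,1],[[-0.1263,-0.0463,0.0075],0,1]]'

```text
time: 2.13
eef_pos: [0.5054, 0.2325, 0.1997]
tcp_rot: [0.151, 0.989, -0.0, -0.0]
ft_force: [-1.2, 0.2, 0.1]
finger_gap: 0.092
finger_force: 0.0
```

```bash
cat >> h.py <<'E'
def meas(labels,cam="wrist",f=None):
    s=arm.state(); c=vision.get_calibration(cam); im=vision.grab_frame(cam)
    if f: cv2.imwrite(f,im)
    print(s["time"],s["eef_pos"].round(4),s["tcp_rot"].round(4))
    for l in labels:
        z={"buffer_stop":.003}.get(l,.011)
        for d in models.regions_of(l,cam)[:3]:
            v,u=np.nonzero(d["pixels"])
            P=np.array([ray(c,a,b,z)[:2]*1000 for a,b in zip(u,v)],np.float32); r=cv2.minAreaRect(P)
            print(l,round(d["score"],2),np.round(d["location"]),np.round(r[0],1),np.round(r[1]),round(r[2],1))
        for d in models.landmark_of(l,cam)[:3]: print("   lm",round(d["score"],2),np.round(d["location"]),ray(c,*d["location"],.005 if 'pock' in l else .003).round(4))
    return im,c
E
python3 - <<'E'
from h import *
meas("long_straight crossing half_straight buffer_stop".split(),f="pics/w1.png")
E
```

```text
2.1333 [0.5054 0.2325 0.1997] [ 1.509e-01  9.885e-01 -1.000e-04 -4.000e-04]
   lm 0.9 [415. 237.] [0.5963 0.344  0.003 ]
crossing 0.6 [300. 252.] [577.6 229.1] [56. 71.] 85.8
   lm 0.88 [301. 266.] [0.5922 0.2262 0.003 ]
half_straight 0.74 [254. 113.] [437.6 227.1] [64. 55.] 1.1
   lm 0.9 [255. 116.] [0.437  0.2279 0.003 ]
   lm 0.68 [152. 158.] [0.4445 0.1229 0.003 ]
buffer_stop 0.68 [146. 157.] [442.2 112.8] [76. 42.] 77.9
   lm 0.8 [153. 154.] [0.4418 0.1251 0.003 ]
```

View pics/w1.png

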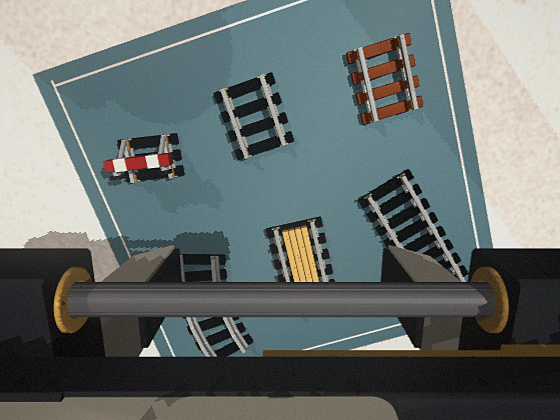

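Wrist view: black half at (254,115), buffer at (148,157), crossing at (300,255) and long at (415,235). The gripper partly hides the last two. Now rail directions.

```bash
cat >> h.py <<'E'
from scipy.spatial.transform import Rotation as Rot
def go(x,y,yaw,z):
    """yaw deg of the tool x axis line (mod 180); prints the jog"""
    s=arm.state(); R=Rot.from_quat(s["tcp_rot"]).as_matrix(); d=R.T@(np.array([x,y,z])-s["eef_pos"])*1000
    cur=np.degrees(np.arctan2(R[1,0],R[0,0])); t=(yaw-cur+90)%180-90
    print("shift",d.round(1),"turn",round(-np.radians(t),3),"cur yaw",cur.round(1),"q6",s["q"][5].round(2),"rows>=",max(np.linalg.norm(d)/41.7,abs(t)/7.16).round(1))
E
python3 - <<'E'
from h import *
c=vision.get_calibration("wrist")
for n,z,l in [("half",.017,(220,88,243,158)),("half",.017,(266,78,290,150)),("cross",.017,(270,230,282,280)),("cross",.017,(317,222,328,280)),("long",.017,(365,200,395,255)),("long",.017,(405,178,458,268)),("beam",.044,(105,160,168,153)),("beam",.044,(107,172,172,165))]:
    a,b=ray(c,*l[:2],z),ray(c,*l[2:],z); d=b-a; print(n,a[:2].round(4),b[:2].round(4),np.degrees(np.arctan2(d[1],d[0])).round(1),np.hypot(*d[:2]).round(3))
go(.4375,.2275,0,.05)
E
```

```text
half [0.4045 0.2088] [0.468  0.2086] -0.2 0.064
half [0.4084 0.2496] [0.4736 0.2517] 1.8 0.065
cross [0.541  0.2114] [0.5945 0.2071] -4.6 0.054
cross [0.5465 0.2567] [0.6079 0.2509] -5.4 0.062
long [0.539  0.3056] [0.6014 0.3206] 13.4 0.064
long [0.5295 0.346 ] [0.6331 0.3771] 16.7 0.108
beam [0.4331 0.1006] [0.4432 0.1534] 79.2 0.054
beam [0.4429 0.098 ] [0.4536 0.153 ] 79.0 0.056
shift [ 61.6 -26.2 150.4] turn -0.299 cur yaw 162.9 q6 -0.97 rows>= 3.9
```

In the tool's units: 140 mm is 0.175, 105 mm is 0.1313, -0.317 rad is -0.3027.

>>> jog_arm --deltas '[[[0.0188,-0.0075,0.0438],-0.0764,0.7],[[0.0388,-0.015,0.0875],-0.1528,0.7],[[0.0575,-0.0238,0.1313],-0.2292,0.7],[[0.0763,-0.0313,0.175],-0.3027,0.7],[[0.0763,-0.0313,0.175],-0.3027,0.7],[[0.0763,-0.0313,0.175],-0.3027,0.7]]'

```text
time: 3.08
eef_pos: [0.4378, 0.228, 0.0597]
tcp_rot: [-0.008, 1.0, -0.0, -0.001]
ft_force: [0.7, 0.8, 0.4]
finger_gap: 0.0649
finger_force: 0.0
```

```bash
python3 - <<'E'
from h import *
go(.438,.2285,1,.010)
s=arm.state(); c=vision.get_calibration("wrist"); im=vision.grab_frame("wrist"); cv2.imwrite("pics/w2.png",im)
E
```

```text
shift [-0.3  0.6 49.7] turn -0.001 cur yaw -179.1 q6 -1.26 rows>= 1.2
```

View pics/w2.png

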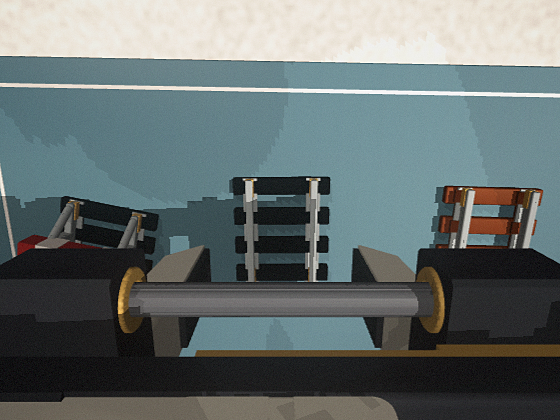

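The black half (rails at columns 250 and 315) is centred between the fingers (205 to 357), so I descend and grip.

In the tool's units: 49 mm is 0.0613, 30 mm is 0.0375.

>>> jog_arm --deltas '[[[0,0,0.0375],0,0.7],[[0,0,0.0613],0,0.7],[[0,0,0.0613],0,0.7],[[0,0,0.0613],0,0.3],[[0,0,0.0613],0,0.3],[[0,0,0.0613],0,0.3],[[0,0,0.0613],0,0.3],[[0,0,0.0613],0,0.3]]'

```text
time: 3.8
eef_pos: [0.4398, 0.2283, 0.0125]
tcp_rot: [-0.009, 1.0, 0.0, 0.001]
ft_force: [-0.7, -0.5, 6.5]
finger_gap: 0.0391
finger_force: 30.0
```

In the tool's units: -190 mm is -0.2375, -175 mm is -0.2188, -0.19 rad is -0.1814.

>>> jog_arm --deltas '[[[0,0,-0.0375],0,0.3],[[0,0,-0.075],0,0.3],[[-0.0188,-0.025,-0.1125],0,0.3],[[-0.0375,-0.0625,-0.1438],0,0.3],[[-0.0563,-0.1063,-0.1625],-0.0477,0.3],[[-0.075,-0.15,-0.1813],-0.0955,0.3],[[-0.0938,-0.1938,-0.2],-0.1432,0.3],[[-0.1125,-0.2375,-0.2188],-0.1814,0.3]]'

```text
time: 4.47
eef_pos: [0.5323, 0.0378, 0.1876]
tcp_rot: [-0.105, 0.995, 0.0, 0.0]
ft_force: [1.2, 0.9, -1.2]
finger_gap: 0.0392
finger_force: 30.0
```

```bash
python3 - <<'E'
from h import *
go(.65,-.2,12,.2)
E
```

```text
shift [ -65.6 -257.1  -12.3] turn 0.0 cur yaw -168.0 q6 -1.85 rows>= 6.4
```

In the tool's units: -257 mm is -0.3213, -228 mm is -0.285.

>>> jog_arm --deltas '[[[-0.0125,-0.0475,-0.0025],0,0.3],[[-0.0238,-0.095,-0.005],0,0.3],[[-0.0363,-0.1425,-0.0075],0,0.3],[[-0.0475,-0.19,-0.01],0,0.3],[[-0.06,-0.2375,-0.0125],0,0.3],[[-0.0725,-0.285,-0.015],0,0.3],[[-0.0825,-0.3213,-0.015],0,0.3],[[-0.0825,-0.3213,-0.015],0,0.3]]'

```text
time: 5.13
eef_pos: [0.6505, -0.2044, 0.1974]
tcp_rot: [-0.101, 0.995, -0.001, 0.0]
ft_force: [-0.3, 0.4, -0.1]
finger_gap: 0.0391
finger_force: 30.0
```

>>> jog_arm --deltas '[[[0,0,0],0,0.3],[[0,0,0],0,0.3]]'

```text
time: 5.3
eef_pos: [0.6491, -0.198, 0.1979]
tcp_rot: [-0.103, 0.995, 0.001, -0.0]
ft_force: [0.1, 0.2, -0.2]
finger_gap: 0.0391
finger_force: 30.0
```

```bash
python3 - <<'E'
from h import *
meas("pocket_long pocket_crossing pocket_half pocket_buffer".split(),f="pics/w3.png")
E
```

```text
5.3 [ 0.6491 -0.198   0.1979] [-1.033e-01  9.946e-01  5.000e-04 -4.000e-04]
pocket_long 0.69 [360.  20.] [ 497.8 -163.4] [35. 90.] 11.9
pocket_long 0.55 [256. 118.] [ 610.9 -233.3] [156.  89.] 12.1
pocket_crossing 0.93 [249.  22.] [ 516.7 -253.1] [35. 88.] 11.9
pocket_half 0.93 [255. 116.] [ 610.8 -233.1] [156.  88.] 12.0
   lm 0.91 [257. 135.] [ 0.6076 -0.2304  0.005 ]
pocket_buffer 0.71 [355. 126.] [ 591.4 -143.5] [155.  90.] 11.9
pocket_buffer 0.38 [247.  20.] [ 516.7 -253.1] [35. 89.] 11.9
   lm 0.86 [352. 137.] [ 0.5912 -0.144   0.005 ]
```

View pics/w3.png

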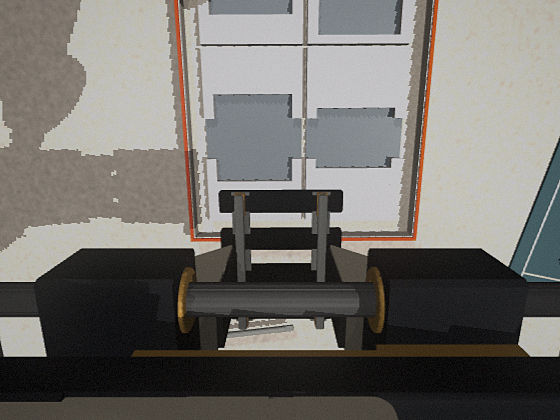

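Wrist view over the carton: half pocket at (255,138), smaller buffer pocket at (353,137), and the held half is square in the gripper. The poses fit the insert grid at 12°.

```bash
python3 - <<'E'
from h import *
go(.611,-.233,12,.05)
E
```

```text
shift [ 44.9 -26.3 148.4] turn -0.002 cur yaw -168.1 q6 -2.19 rows>= 3.8
```

In the tool's units: 148 mm is 0.185, 135 mm is 0.1688.

>>> jog_arm --deltas '[[[0.0188,-0.0113,0.0438],0,0.3],[[0.0375,-0.0225,0.0875],0,0.3],[[0.0563,-0.0325,0.1313],0,0.3],[[0.0563,-0.0325,0.1688],0,0.3],[[0.0563,-0.0325,0.185],0,0.3],[[0.0563,-0.0325,0.185],0,0.3]]'

```text
time: 6.25
eef_pos: [0.6083, -0.2322, 0.0461]
tcp_rot: [-0.103, 0.995, 0.002, -0.003]
ft_force: [-0.4, -0.5, -0.4]
finger_gap: 0.0395
finger_force: 30.0
```

```bash
python3 - <<'E'
from h import *
go(.611,-.233,12,.015)
E
```

```text
shift [-2.7 -1.5 31.1] turn -0.003 cur yaw -168.2 q6 -2.26 rows>= 0.7
```

In the tool's units: 32 mm is 0.04, 24 mm is 0.03.

>>> jog_arm --deltas '[[[-0.0013,-0.0013,0],0,0.3],[[-0.0013,-0.0013,0.015],0,0.3],[[-0.0013,-0.0013,0.03],0,0.3],[[-0.0013,-0.0013,0.04],0,0.3],[[-0.0013,-0.0013,0.04],0,0.3],[[-0.0013,-0.0013,0.04],0,0.3],[[-0.0013,-0.0013,0.04],0,0.3]]'

```text
time: 6.83
eef_pos: [0.6123, -0.2339, 0.0185]
tcp_rot: [-0.103, 0.995, -0.0, 0.0]
ft_force: [-0.0, 0.5, -0.1]
finger_gap: 0.0392
finger_force: 30.0
```

In the tool's units: 3 mm is 0.0038, 2 mm is 0.0025.

>>> jog_arm --deltas '[[[0,0,0.0025],0,0.3],[[0,0,0.0038],0,0.3],[[0,0,0.0038],0,0.3],[[0,0,0.0038],0,0.3]]'

```text
time: 7.17
eef_pos: [0.612, -0.2339, 0.0153]
tcp_rot: [-0.103, 0.995, 0.0, 0.0]
ft_force: [0.0, 1.0, -0.7]
finger_gap: 0.0389
finger_force: 30.0
```

In the tool's units: -95 mm is -0.1188, -55 mm is -0.0688.

>>> jog_arm --deltas '[[[0,0,0.0013],0,0.3],[[0,0,0.0013],0,0.6],[[0,0,0.0013],0,0.6],[[0,0,0.0013],0,0.6],[[0,0,0.0013],0,0.6],[[0,0,-0.0188],0,0.6],[[0,0,-0.0688],0,0.7],[[0,0,-0.1188],0,0.7]]'

```text
time: 7.83
eef_pos: [0.6107, -0.2332, 0.1092]
tcp_rot: [-0.103, 0.995, 0.001, -0.002]
ft_force: [1.7, -0.5, -0.0]
finger_gap: 0.0623
finger_force: 0.0
```

```bash
python3 - <<'E'
from h import *
go(.62,.125,79-90,.2)
E
```

```text
shift [-82.4 349.  -90. ] turn 0.399 cur yaw -168.1 q6 -2.26 rows>= 8.9
```

In the tool's units: 309 mm is 0.3863, 270 mm is 0.3375, 0.12 rad is 0.1146.

>>> jog_arm --deltas '[[[0.0113,0.0475,-0.0125],0.1146,0.7],[[0.0225,0.0963,-0.025],0.2292,0.7],[[0.0338,0.1438,-0.025],0.3438,0.7],[[0.045,0.1925,-0.025],0.4584,0.7],[[0.0563,0.2413,-0.025],0.573,0.7],[[0.0675,0.2888,-0.025],0.6875,0.7],[[0.0788,0.3375,-0.025],0.8021,0.7],[[0.09,0.3863,-0.025],0.9167,0.7]]'

```text
time: 8.5
eef_pos: [0.478, 0.0529, 0.1304]
tcp_rot: [0.367, 0.93, 0.0, 0.0]
ft_force: [1.0, -0.1, -0.1]
finger_gap: 0.0643
finger_force: 0.0
```

```bash
python3 - <<'E'
from h import *
go(.4428,.126,79,.1)
E
```

```text
shift [75.6 29.4 30.4] turn 1.012 cur yaw 137.0 q6 -0.87 rows>= 8.1
```

In the tool's units: 76 mm is 0.095, 70 mm is 0.0875, 0.96 rad is 0.9167.

>>> jog_arm --deltas '[[[0.0125,0.005,0.005],0.1146,0.45],[[0.025,0.01,0.01],0.2292,0.45],[[0.0375,0.015,0.015],0.3438,0.45],[[0.05,0.02,0.02],0.4584,0.45],[[0.0625,0.025,0.025],0.573,0.45],[[0.075,0.03,0.0313],0.6875,0.45],[[0.0875,0.035,0.0375],0.8021,0.45],[[0.095,0.0363,0.0375],0.9167,0.45]]'

```text
time: 9.17
eef_pos: [0.442, 0.125, 0.0995]
tcp_rot: [0.755, 0.656, -0.0, -0.0]
ft_force: [0.3, -0.2, -1.2]
finger_gap: 0.0414
finger_force: 0.0
```

In the tool's units: 0.05 rad is 0.0477.

>>> jog_arm --deltas '[[[0,0,0],0.0477,0.45],[[0,0,0],0.0477,0.45],[[0,0,0],0.0477,0.45]]'

```text
time: 9.42
eef_pos: [0.4431, 0.1243, 0.1003]
tcp_rot: [0.768, 0.64, 0.0, 0.0]
ft_force: [0.1, -0.6, 0.5]
finger_gap: 0.0412
finger_force: 0.0
```

```bash
python3 - <<'E'
from h import *
meas(["buffer_stop"],f="pics/w4.png")
go(.4428,.126,79,.022)
E
```

```text
9.4167 [0.4431 0.1243 0.1003] [7.684e-01 6.399e-01 2.000e-04 1.000e-04]
buffer_stop 0.96 [284. 218.] [441.6 114.2] [74. 42.] 78.7
   lm 0.66 [281. 211.] [0.4438 0.1239 0.003 ]
shift [ 1.8 -0.7 78.3] turn 0.009 cur yaw 79.5 q6 0.29 rows>= 1.9
```

View pics/w4.png

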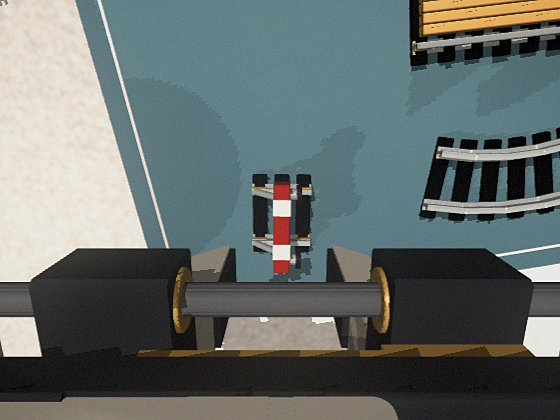

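The beam is centred (column 281) between the fingers, so I descend and pinch.

In the tool's units: 78 mm is 0.0975, 60 mm is 0.075.

>>> jog_arm --deltas '[[[0,0,0.0375],0,0.45],[[0.0013,0,0.075],0,0.45],[[0.0013,0,0.0975],0,0.45],[[0.0013,0,0.0975],0,0.45],[[0.0013,0,0.0975],0,0.02],[[0.0013,0,0.0975],0,0.02],[[0.0013,0,0.0975],0,0.02],[[0.0013,0,0.0975],0,0.02]]'

```text
time: 10.23
eef_pos: [0.444, 0.1253, 0.0234]
tcp_rot: [0.769, 0.639, 0.001, 0.001]
ft_force: [-0.1, 0.6, -0.3]
finger_gap: 0.0194
finger_force: 0.0
```

>>> jog_arm --deltas '[[[0,0,0],0,0.02],[[0,0,0],0,0.02]]'

```text
time: 10.4
eef_pos: [0.4436, 0.1253, 0.023]
tcp_rot: [0.769, 0.639, 0.001, 0.0]
ft_force: [-2.1, 0.1, 4.6]
finger_gap: 0.01
finger_force: 30.0
```

```bash
python3 - <<'E'
from h import *
go(.5914,-.1435,102,.12)
E
```

```text
shift [-237.1  194.6  -96.9] turn -0.393 cur yaw 79.5 q6 0.29 rows>= 7.7
```

Gripped with a 10 mm gap. Next I lift and carry it.

In the tool's units: -180 mm is -0.225, -150 mm is -0.1875, -0.39 rad is -0.3724.

>>> jog_arm --deltas '[[[0,0,-0.0375],0,0.02],[[0,0,-0.0813],0,0.02],[[-0.0375,0.03,-0.1],-0.0668,0.02],[[-0.075,0.0613,-0.1213],-0.1337,0.02],[[-0.1125,0.0925,-0.1213],-0.2005,0.02],[[-0.15,0.1238,-0.1213],-0.2674,0.02],[[-0.1875,0.1538,-0.1213],-0.3342,0.02],[[-0.225,0.185,-0.1213],-0.3724,0.02]]'

```text
time: 11.07
eef_pos: [0.5561, -0.0806, 0.1196]
tcp_rot: [0.629, 0.777, 0.0, 0.0]
ft_force: [1.5, 0.1, -0.6]
finger_gap: 0.0098
finger_force: 30.0
```

```bash
python3 - <<'E'
from h import *
go(.5914,-.1435,102,.06)
E
```

```text
shift [-68.8  21.4  59.7] turn 0.0 cur yaw 102.0 q6 -0.49 rows>= 2.2
```

In the tool's units: -69 mm is -0.0863, -60 mm is -0.075.

>>> jog_arm --deltas '[[[-0.0375,0.0113,0.0125],0,0.02],[[-0.075,0.0238,0.0375],0,0.02],[[-0.0863,0.0275,0.075],0,0.02],[[-0.0863,0.0275,0.075],0,0.02],[[-0.0863,0.0275,0.075],0,0.02],[[-0.0863,0.0275,0.075],0,0.02]]'

```text
time: 11.57
eef_pos: [0.5913, -0.1413, 0.06]
tcp_rot: [0.631, 0.776, 0.0, 0.0]
ft_force: [0.3, -0.7, 0.3]
finger_gap: 0.0095
finger_force: 30.0
```

```bash
python3 - <<'E'
from h import *
go(.5914,-.1435,102,.026)
E
```

```text
shift [-2.1 -0.4 34. ] turn -0.003 cur yaw 101.8 q6 -0.57 rows>= 0.8
```

In the tool's units: 34 mm is 0.0425, 33 mm is 0.0413.

>>> jog_arm --deltas '[[[-0.0013,0,0.0125],0,0.02],[[-0.0013,0,0.0275],0,0.02],[[-0.0013,0,0.0413],0,0.02],[[-0.0013,0,0.0425],0,0.02],[[-0.0013,0,0.0425],0,0.02],[[-0.0013,0,0.0425],0,0.02]]'

```text
time: 12.07
eef_pos: [0.5912, -0.1424, 0.0246]
tcp_rot: [0.63, 0.776, -0.0, -0.0]
ft_force: [0.9, 0.4, -0.0]
finger_gap: 0.0096
finger_force: 30.0
```

In the tool's units: -90 mm is -0.1125, -50 mm is -0.0625.

>>> jog_arm --deltas '[[[0,0,0.0013],0,0.02],[[0,0,0.0013],0,0.02],[[0,0,0.0013],0,0.35],[[0,0,0.0013],0,0.35],[[0,0,0.0013],0,0.35],[[0,0,-0.0125],0,0.4],[[0,0,-0.0625],0,0.5],[[0,0,-0.1125],0,0.6]]'

```text
time: 12.73
eef_pos: [0.5902, -0.1424, 0.115]
tcp_rot: [0.631, 0.776, -0.001, -0.002]
ft_force: [1.1, -0.6, -0.1]
finger_gap: 0.0451
finger_force: 0.0
```

```bash
python3 - <<'E'
from h import *
go(.59,.229,-5+180,.12)
meas(["buffer_stop","half_straight","pocket_half","pocket_buffer"],f="pics/w5.png")
E
```

```text
shift [363.7  75.7  -4.3] turn -1.278 cur yaw 101.8 q6 -0.57 rows>= 10.2
12.7333 [ 0.5902 -0.1424  0.115 ] [ 6.307e-01  7.760e-01 -7.000e-04 -2.300e-03]
buffer_stop 0.93 [284. 215.] [ 593.6 -153.9] [42. 73.] 11.9
   lm 0.78 [282. 208.] [ 0.5913 -0.1438  0.003 ]
half_straight 0.81 [281. 339.] [ 611.1 -242.9] [64. 29.] 12.0
   lm 0.71 [282. 321.] [ 0.6111 -0.237   0.003 ]
pocket_half 0.75 [284. 316.] [ 606.5 -221.4] [104.  74.] 11.3
   lm 0.83 [284. 314.] [ 0.6107 -0.2296  0.005 ]
pocket_buffer 0.79 [272. 202.] [ 591.1 -141.9] [157.  89.] 11.8
pocket_buffer 0.7 [280. 318.] [ 606.2 -221.8] [107.  72.] 12.0
   lm 0.86 [280. 208.] [ 0.5895 -0.1434  0.005 ]
```

View pics/w5.png

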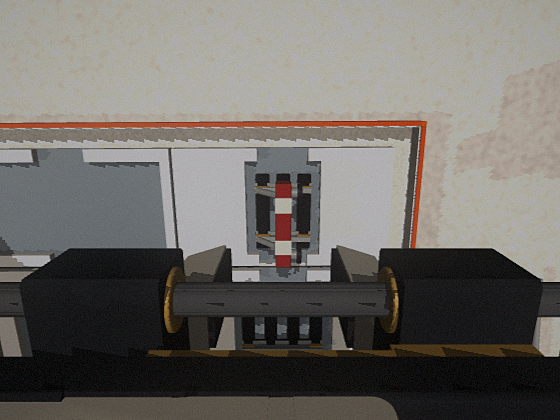

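The buffer stop sits inside its pocket (pocket columns 245-320, piece 255-313). Next the crossing.

In the tool's units: 320 mm is 0.4, 280 mm is 0.35, -0.12 rad is -0.1146.

>>> jog_arm --deltas '[[[0.05,0.01,-0.0063],-0.1146,0.7],[[0.1,0.0213,-0.0125],-0.2292,0.7],[[0.15,0.0325,-0.0125],-0.3438,0.7],[[0.2,0.0425,-0.0125],-0.4584,0.7],[[0.25,0.0538,-0.0125],-0.573,0.7],[[0.3,0.0638,-0.0125],-0.6875,0.7],[[0.35,0.075,-0.0125],-0.8021,0.7],[[0.4,0.085,-0.0125],-0.9167,0.7]]'

```text
time: 13.85
eef_pos: [0.592, 0.1862, 0.1242]
tcp_rot: [0.198, 0.98, -0.0, -0.001]
ft_force: [-0.2, -1.4, 0.8]
finger_gap: 0.0639
finger_force: 0.0
```

```bash
python3 - <<'E'
from h import *
go(.592,.227,175,.11)
E
```

```text
shift [15.8 37.6 14.2] turn -0.312 cur yaw 157.1 q6 -0.99 rows>= 2.5
```

In the tool's units: 38 mm is 0.0475, 26 mm is 0.0325, -0.312 rad is -0.2979.

>>> jog_arm --deltas '[[[0.0075,0.0163,0.0063],-0.105,0.7],[[0.0138,0.0325,0.0125],-0.2101,0.7],[[0.02,0.0475,0.0175],-0.2979,0.7],[[0.02,0.0475,0.0175],-0.2979,0.7],[[0.02,0.0475,0.0175],-0.2979,0.7],[[0.02,0.0475,0.0175],-0.2979,0.7]]'

```text
time: 14.35
eef_pos: [0.5929, 0.2247, 0.1108]
tcp_rot: [0.048, 0.999, -0.0, -0.0]
ft_force: [0.0, -0.7, -0.4]
finger_gap: 0.0647
finger_force: 0.0
```

```bash
python3 - <<'E'
from h import *
meas(["crossing","long_straight"],f="pics/w6.png")
go(.592,.227,175,.01)
E
```

```text
14.35 [0.5929 0.2247 0.1108] [ 4.790e-02  9.989e-01 -2.000e-04 -3.000e-04]
crossing 0.78 [286. 203.] [592.9 228.1] [56. 99.] 85.2
   lm 0.75 [286. 208.] [0.5932 0.2275 0.003 ]
long_straight 0.68 [444. 176.] [587.5 338.2] [113.  56.] 15.8
   lm 0.98 [444. 195.] [0.5942 0.3428 0.003 ]
shift [  1.4   2.1 101.5] turn -0.008 cur yaw 174.6 q6 -1.23 rows>= 2.4
```

View pics/w6.png

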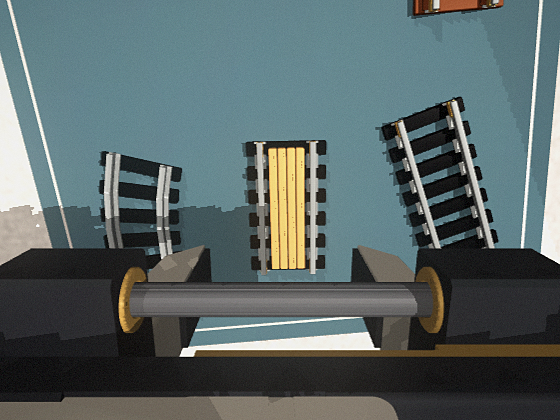

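Crossing centred at (286,205); the fingers clear the curved track (right edge at column 183).

>>> jog_arm --deltas '[[[0,0.0038,0.0438],0,0.65],[[0,0.0038,0.0875],0,0.65],[[0,0.0038,0.115],0,0.65],[[0,0.0038,0.1263],0,0.65],[[0,0.0038,0.1263],0,0.65],[[0,0.0038,0.1263],0,0.3],[[0,0.0038,0.1263],0,0.3],[[0,0.0038,0.1263],0,0.3]]'

```text
time: 15.27
eef_pos: [0.5945, 0.2288, 0.0123]
tcp_rot: [0.047, 0.999, 0.001, 0.002]
ft_force: [0.8, 0.3, -0.1]
finger_gap: 0.0441
finger_force: 0.0
```

>>> jog_arm --deltas '[[[0,0,0],0,0.3],[[0,0,0],0,0.3],[[0,0,0],0,0.3]]'

```text
time: 15.52
eef_pos: [0.5943, 0.2288, 0.012]
tcp_rot: [0.046, 0.999, 0.0, 0.002]
ft_force: [-0.4, -0.5, 6.7]
finger_gap: 0.0392
finger_force: 30.0
```

```bash
python3 - <<'E'
from h import *
go(.4545,-.2665,12,.12)
E
```

```text
shift [  93.  -506.  -108.8] turn -0.302 cur yaw 174.7 q6 -1.23 rows>= 12.6
```

In the tool's units: -231 mm is -0.2888, -192 mm is -0.24, -0.22 rad is -0.2101.

>>> jog_arm --deltas '[[[0,0,-0.0438],0,0.3],[[0,0,-0.0875],0,0.3],[[0.0088,-0.045,-0.1125],-0.0286,0.3],[[0.0175,-0.0938,-0.1363],-0.0573,0.3],[[0.0263,-0.1425,-0.1363],-0.0955,0.3],[[0.035,-0.1913,-0.1363],-0.1337,0.3],[[0.0438,-0.24,-0.1363],-0.1719,0.3],[[0.0525,-0.2888,-0.1363],-0.2101,0.3]]'

```text
time: 16.18
eef_pos: [0.5292, 0.0009, 0.1199]
tcp_rot: [-0.065, 0.998, -0.0, 0.001]
ft_force: [0.5, -0.3, -0.6]
finger_gap: 0.0397
finger_force: 30.0
```

```bash
python3 - <<'E'
from h import *
go(.4545,-.2665,12,.12)
E
```

```text
shift [ 1.086e+02 -2.555e+02 -2.000e-01] turn -0.08 cur yaw -172.6 q6 -1.84 rows>= 6.7
```

In the tool's units: -252 mm is -0.315, -216 mm is -0.27, -0.08 rad is -0.0764.

>>> jog_arm --deltas '[[[0.0188,-0.045,0],-0.0191,0.3],[[0.0375,-0.09,0],-0.0382,0.3],[[0.0575,-0.135,0],-0.0573,0.3],[[0.0763,-0.18,0],-0.0764,0.3],[[0.0963,-0.225,0],-0.0764,0.3],[[0.115,-0.27,0],-0.0764,0.3],[[0.1338,-0.315,0],-0.0764,0.3],[[0.1338,-0.315,0],-0.0764,0.3]]'

```text
time: 16.85
eef_pos: [0.4544, -0.2676, 0.1197]
tcp_rot: [-0.101, 0.995, -0.002, 0.0]
ft_force: [0.0, -0.7, 0.3]
finger_gap: 0.0395
finger_force: 30.0
```

>>> jog_arm --deltas '[[[0,0,0],0,0.3],[[0,0,0],0,0.3]]'

```text
time: 17.02
eef_pos: [0.4556, -0.2607, 0.1192]
tcp_rot: [-0.103, 0.995, 0.0, -0.0]
ft_force: [0.2, 1.2, -0.9]
finger_gap: 0.0397
finger_force: 30.0
```

```bash
python3 - <<'E'
from h import *
meas(["pocket_crossing","pocket_long","crossing"],f="pics/w7.png")
go(.4545,-.2665,12,.05)
E
```

```text
17.0167 [ 0.4556 -0.2607  0.1192] [-1.030e-01  9.947e-01  4.000e-04 -0.000e+00]
pocket_crossing 0.64 [270. 124.] [ 438.7 -270.3] [121.  89.] 11.5
pocket_long 0.67 [402. 167.] [ 417. -181.] [115.  90.] 12.1
   lm 0.67 [394. 202.] [ 0.4356 -0.1788  0.005 ]
crossing 0.88 [282. 231.] [ 495.6 -253.7] [159.  91.] 12.8
shift [ 2.9 -5.8 69.2] turn -0.001 cur yaw -168.0 q6 -2.44 rows>= 1.7
```

View pics/w7.png

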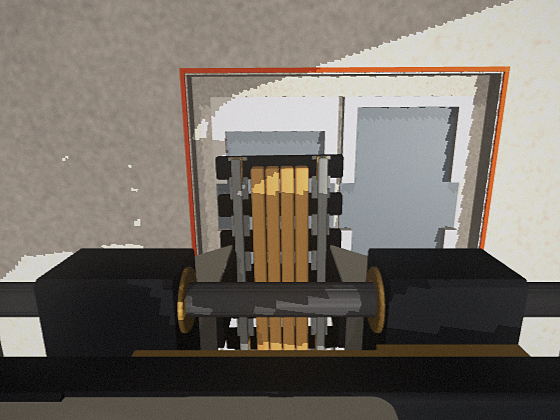

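The crossing pocket's inner end shows at (275,135) and the long pocket at (403,180). Both match the estimates of (0.4555,-0.2667) and (0.4365,-0.1775).

In the tool's units: 80 mm is 0.1, 70 mm is 0.0875.

>>> jog_arm --deltas '[[[0,-0.0063,0.0313],0,0.3],[[0,-0.0063,0.0625],0,0.3],[[0,-0.0063,0.0875],0,0.3],[[0,-0.0063,0.1],0,0.3],[[0,-0.0063,0.1],0,0.3],[[0,-0.0063,0.1],0,0.3]]'

```text
time: 17.87
eef_pos: [0.457, -0.2659, 0.0393]
tcp_rot: [-0.104, 0.995, 0.0, -0.0]
ft_force: [0.4, 0.1, -0.3]
finger_gap: 0.0395
finger_force: 30.0
```

```bash
python3 - <<'E'
from h import *
go(.4563,-.2663,12,.015)
E
```

```text
shift [ 0.8 -0.3 24.3] turn -0.002 cur yaw -168.1 q6 -2.45 rows>= 0.6
```

In the tool's units: 24 mm is 0.03, 18 mm is 0.0225.

>>> jog_arm --deltas '[[[0,0,0.0125],0,0.3],[[0,0,0.0225],0,0.3],[[0,0,0.03],0,0.3],[[0,0,0.03],0,0.3],[[0,0,0.03],0,0.3]]'

```text
time: 18.28
eef_pos: [0.4567, -0.2659, 0.015]
tcp_rot: [-0.103, 0.995, 0.0, -0.0]
ft_force: [-0.4, -0.1, 0.7]
finger_gap: 0.0393
finger_force: 30.0
```

>>> jog_arm --deltas '[[[0,0,0.0013],0,0.3],[[0,0,0.0013],0,0.6],[[0,0,0.0013],0,0.6],[[0,0,0.0013],0,0.6],[[0,0,0.0013],0,0.6],[[0,0,-0.0188],0,0.6],[[0,0,-0.0688],0,0.7],[[0,0,-0.1188],0,0.7]]'

```text
time: 18.95
eef_pos: [0.4557, -0.2652, 0.1101]
tcp_rot: [-0.103, 0.995, 0.002, -0.002]
ft_force: [0.3, -0.6, 0.5]
finger_gap: 0.0627
finger_force: 0.0
```

```bash
python3 - <<'E'
from h import *
go(.594,.343,15,.12)
E
```

```text
shift [-260.3  566.8   -8.7] turn -0.055 cur yaw -168.1 q6 -2.45 rows>= 15.0
```

In the tool's units: 296 mm is 0.37, 259 mm is 0.3238.

>>> jog_arm --deltas '[[[-0.0213,0.0463,-0.0125],0,0.7],[[-0.0425,0.0925,-0.025],0,0.7],[[-0.0638,0.1388,-0.025],0,0.7],[[-0.085,0.185,-0.025],0,0.7],[[-0.1063,0.2313,-0.025],0,0.7],[[-0.1275,0.2775,-0.025],0,0.7],[[-0.1488,0.3238,-0.025],0,0.7],[[-0.17,0.37,-0.025],0,0.7]]'

```text
time: 19.62
eef_pos: [0.5291, 0.0536, 0.1305]
tcp_rot: [-0.103, 0.995, -0.0, 0.0]
ft_force: [0.8, -0.8, 0.4]
finger_gap: 0.0642
finger_force: 0.0
```

```bash
python3 - <<'E'
from h import *
go(.594,.343,15,.12)
E
```

```text
shift [-123.   269.8   10.5] turn -0.055 cur yaw -168.1 q6 -1.82 rows>= 7.1
```

In the tool's units: 266 mm is 0.3325, 259 mm is 0.3238, -0.055 rad is -0.0525.

>>> jog_arm --deltas '[[[-0.0213,0.0463,0.0013],-0.0095,0.7],[[-0.0425,0.0925,0.0038],-0.0191,0.7],[[-0.0638,0.1388,0.0063],-0.0286,0.7],[[-0.085,0.185,0.0088],-0.0382,0.7],[[-0.1063,0.2313,0.0113],-0.0525,0.7],[[-0.1275,0.2775,0.0125],-0.0525,0.7],[[-0.1488,0.3238,0.0125],-0.0525,0.7],[[-0.1525,0.3325,0.0125],-0.0525,0.7]]'

```text
time: 20.28
eef_pos: [0.5935, 0.3432, 0.1197]
tcp_rot: [-0.133, 0.991, 0.001, 0.001]
ft_force: [-1.3, -0.4, 0.5]
finger_gap: 0.0644
finger_force: 0.0
```

>>> jog_arm --deltas '[[[0,0,0],0,0.7],[[0,0,0],0,0.7],[[0,0,0],0,0.7]]'

```text
time: 20.53
eef_pos: [0.5936, 0.3354, 0.1201]
tcp_rot: [-0.13, 0.991, -0.0, -0.0]
ft_force: [-0.5, -0.3, -0.4]
finger_gap: 0.0644
finger_force: 0.0
```

```bash
python3 - <<'E'
from h import *
meas(["long_straight"],f="pics/w8.png")
go(.594,.343,15,.011)
E
```

```text
20.5333 [0.5936 0.3354 0.1201] [-1.301e-01  9.915e-01 -3.000e-04 -4.000e-04]
long_straight 0.65 [292. 200.] [591.5 341.2] [121.  55.] 15.8
   lm 0.72 [291. 208.] [0.5939 0.3425 0.003 ]
shift [ -2.    7.4 109.6] turn -0.002 cur yaw -165.1 q6 -1.43 rows>= 2.6
```

View pics/w8.png

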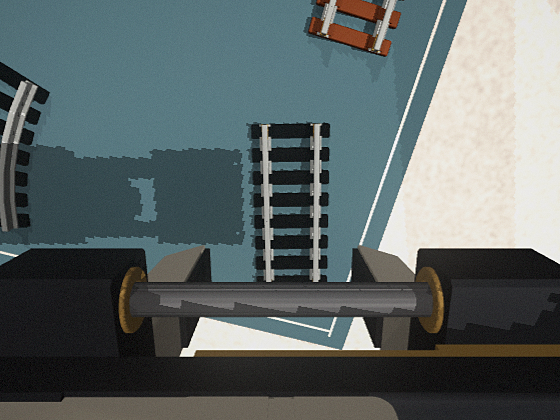

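Long straight is at (290,203), about 7 mm off along tool y. I correct for that and grip.

In the tool's units: 109 mm is 0.1363, 95 mm is 0.1188.

>>> jog_arm --deltas '[[[-0.0025,0.0075,0.0375],0,0.65],[[-0.0025,0.0075,0.0813],0,0.65],[[-0.0025,0.0075,0.1188],0,0.65],[[-0.0025,0.0075,0.1363],0,0.65],[[-0.0025,0.0075,0.1363],0,0.65],[[-0.0025,0.0075,0.1363],0,0.65],[[-0.0025,0.0075,0.1363],0,0.3],[[-0.0025,0.0075,0.1363],0,0.3]]'

```text
time: 21.35
eef_pos: [0.5955, 0.3435, 0.0135]
tcp_rot: [-0.13, 0.991, 0.001, 0.002]
ft_force: [-0.8, -0.7, -0.4]
finger_gap: 0.0506
finger_force: 0.0
```

>>> jog_arm --deltas '[[[0,0,0],0,0.3],[[0,0,0],0,0.3],[[0,0,0],0,0.3],[[0,0,0],0,0.3]]'

```text
time: 21.68
eef_pos: [0.5949, 0.3436, 0.0128]
tcp_rot: [-0.131, 0.991, 0.0, 0.001]
ft_force: [-0.6, -1.0, 5.8]
finger_gap: 0.039
finger_force: 30.0
```

```bash
python3 - <<'E'
from h import *
go(.4365,-.1775,12,.12)
E
```

```text
shift [ 287.8 -462.2 -108. ] turn 0.053 cur yaw -165.0 q6 -1.42 rows>= 13.3
```

In the tool's units: -194 mm is -0.2425, -108 mm is -0.135, 0.053 rad is 0.0506.

>>> jog_arm --deltas '[[[0,0,-0.0438],0,0.3],[[0,0,-0.0875],0,0.3],[[0.02,-0.0325,-0.1188],0.0095,0.3],[[0.045,-0.0725,-0.135],0.0191,0.3],[[0.0713,-0.115,-0.135],0.0286,0.3],[[0.0975,-0.1575,-0.135],0.0382,0.3],[[0.1238,-0.2,-0.135],0.0506,0.3],[[0.15,-0.2425,-0.135],0.0506,0.3]]'

```text
time: 22.35
eef_pos: [0.5274, 0.1234, 0.1195]
tcp_rot: [-0.104, 0.995, 0.0, 0.0]
ft_force: [0.9, -0.0, -1.2]
finger_gap: 0.0395
finger_force: 30.0
```

```bash
python3 - <<'E'
from h import *
go(.4365,-.1775,12,.12)
E
```

```text
shift [ 151.4 -275.5   -0.6] turn -0.0 cur yaw -168.0 q6 -1.69 rows>= 7.5
```

In the tool's units: -271 mm is -0.3388, -245 mm is -0.3063.

>>> jog_arm --deltas '[[[0.0238,-0.0438,0],0,0.3],[[0.0475,-0.0875,0],0,0.3],[[0.0725,-0.1313,0],0,0.3],[[0.0963,-0.175,0],0,0.3],[[0.12,-0.2188,0],0,0.3],[[0.1438,-0.2625,0],0,0.3],[[0.1688,-0.3063,0],0,0.3],[[0.1875,-0.3388,0],0,0.3]]'

```text
time: 23.02
eef_pos: [0.4369, -0.1739, 0.1195]
tcp_rot: [-0.104, 0.995, -0.0, 0.0]
ft_force: [1.5, 0.2, -1.4]
finger_gap: 0.039
finger_force: 30.0
```

In the tool's units: 70 mm is 0.0875, 60 mm is 0.075.

>>> jog_arm --deltas '[[[0,0,0.0375],0,0.3],[[0,0,0.075],0,0.3],[[0,0,0.0875],0,0.3],[[0,0,0.0875],0,0.3],[[0,0,0.0875],0,0.3],[[0,0,0.0875],0,0.3]]'

```text
time: 23.52
eef_pos: [0.4387, -0.1716, 0.0501]
tcp_rot: [-0.105, 0.995, -0.0, 0.001]
ft_force: [0.7, -0.3, -0.7]
finger_gap: 0.0395
finger_force: 30.0
```

```bash
python3 - <<'E'
from h import *
meas(["long_straight","pocket_long"],f="pics/w9.png")
go(.4365,-.1775,12,.016)
E
```

```text
23.5167 [ 0.4387 -0.1716  0.0501] [-1.045e-01  9.945e-01 -5.000e-04  7.000e-04]
long_straight 0.78 [280. 208.] [ 443. -172.] [135.  67.] 12.7
   lm 0.85 [282. 258.] [ 0.453  -0.1686  0.003 ]
pocket_long 0.59 [273. 152.] [ 434.4 -176.5] [152.  88.] 12.1
   lm 0.83 [279. 228.] [ 0.4345 -0.1748  0.005 ]
shift [ 3.2 -5.5 33.9] turn 0.0 cur yaw -168.0 q6 -2.32 rows>= 0.8
```

View pics/w9.png

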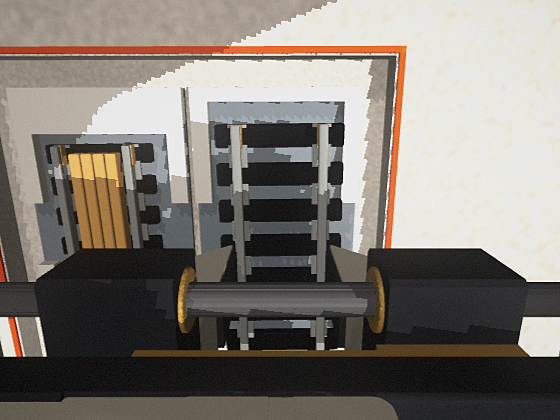

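The long piece is aligned over its pocket, about 5 mm off along tool y, and the crossing lies in its own pocket. I shift and lower.

In the tool's units: 33 mm is 0.0413, 25 mm is 0.0313.

>>> jog_arm --deltas '[[[0.0038,-0.0063,0.0063],0,0.3],[[0.0038,-0.0063,0.0188],0,0.3],[[0.0038,-0.0063,0.0313],0,0.3],[[0.0038,-0.0063,0.0413],0,0.3],[[0.0038,-0.0063,0.0413],0,0.3],[[0.0038,-0.0063,0.0413],0,0.3],[[0.0038,-0.0063,0.0413],0,0.3]]'

```text
time: 24.35
eef_pos: [0.4361, -0.177, 0.0163]
tcp_rot: [-0.104, 0.995, -0.0, 0.0]
ft_force: [0.2, 0.1, -0.3]
finger_gap: 0.0391
finger_force: 30.0
```

In the tool's units: -60 mm is -0.075, -20 mm is -0.025.

>>> jog_arm --deltas '[[[0,0,0.0013],0,0.3],[[0,0,0.0019],0,0.3],[[0,0,0.0019],0,0.6],[[0,0,0.0019],0,0.6],[[0,0,0.0019],0,0.6],[[0,0,0.0019],0,0.6],[[0,0,-0.025],0,0.6],[[0,0,-0.075],0,0.6]]'

```text
time: 25.02
eef_pos: [0.4336, -0.1755, 0.0737]
tcp_rot: [-0.104, 0.995, 0.003, -0.003]
ft_force: [-0.1, -0.5, -0.2]
finger_gap: 0.0551
finger_force: 0.0
```

In the tool's units: -210 mm is -0.2625, -190 mm is -0.2375.

>>> jog_arm --deltas '[[[-0.05,0,-0.0375],0,0.6],[[-0.1,0,-0.075],0,0.6],[[-0.15,0,-0.1125],0,0.6],[[-0.2,0,-0.15],0,0.6],[[-0.2375,-0.0375,-0.175],0,0.6],[[-0.2625,-0.0625,-0.175],0,0.6],[[-0.2625,-0.0625,-0.175],0,0.6],[[-0.2625,-0.0625,-0.175],0,0.6]]'

```text
time: 25.68
eef_pos: [0.6548, -0.1836, 0.2168]
tcp_rot: [-0.104, 0.995, -0.001, 0.002]
ft_force: [-0.7, -0.5, -0.8]
finger_gap: 0.0552
finger_force: 0.0
```

```bash
python3 - <<'E'
from h import *
meas("long_straight crossing half_straight buffer_stop pocket_long pocket_crossing pocket_half pocket_buffer".split(),f="pics/w10.png")
im=vision.grab_frame("scene"); cv2.imwrite("pics/s2.png",cv2.resize(im[110:420,100:450],None,fx=1.9,fy=1.9))
E
```

```text
25.6833 [ 0.6548 -0.1836  0.2168] [-0.1043  0.9945 -0.001   0.0017]
long_straight 0.67 [339.  11.] [ 493.2 -166.2] [15. 55.] 12.0
half_straight 0.82 [241. 128.] [ 610.5 -235.4] [66. 57.] 13.0
half_straight 0.68 [554. 235.] [639.7  90.6] [73. 19.] 23.0
   lm 0.56 [242. 126.] [ 0.6102 -0.2328  0.003 ]
buffer_stop 0.92 [337. 127.] [ 592.1 -140.4] [41. 66.] 12.0
   lm 0.78 [332. 131.] [ 0.5962 -0.1463  0.003 ]
pocket_long 0.63 [344.  20.] [ 499.8 -162.2] [30. 88.] 12.0
pocket_crossing 0.96 [236.  18.] [ 519.5 -253. ] [31. 87.] 12.0
pocket_half 0.78 [242. 121.] [ 611.4 -232.9] [156.  89.] 12.1
   lm 0.59 [245. 127.] [ 0.61   -0.2305  0.005 ]
pocket_buffer 0.94 [338. 105.] [ 591.4 -143.1] [158.  90.] 12.2
   lm 0.69 [336. 126.] [ 0.5912 -0.1445  0.005 ]
```

View pics/w10.png

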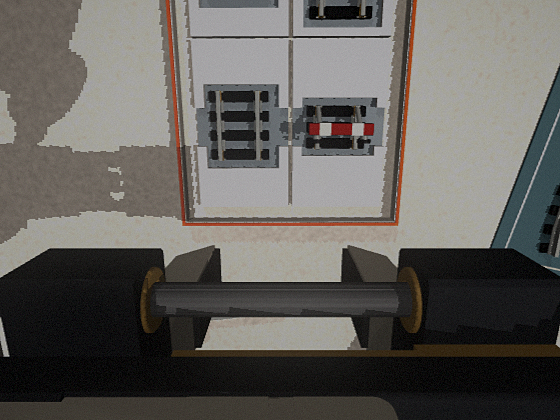

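View pics/s2.png

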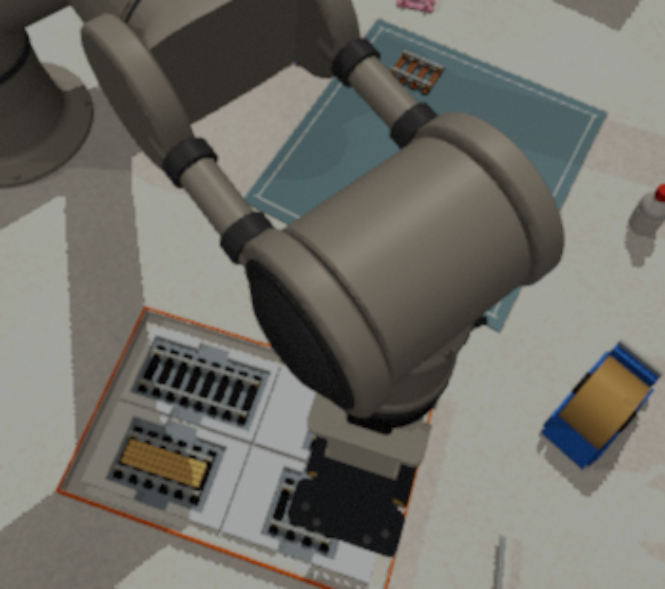

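The half and buffer stop sit inside their pockets in the wrist view at (242,127) and (338,127). The long straight and crossing sit flat inside theirs in the scene crop at (200,385) and (165,462). The robot touches nothing.

```bash
python3 -c "
from h import *
print(arm.job_done())"
```

```text
the job is handed in; nothing more can be done
None
```

The long straight, level-crossing piece, black half straight and buffer stop each lie flat in their own pocket in the last pictures, the other two pieces were left alone, and the job was handed in at about 26 s; no verdict came back.

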